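Change over the board touch-up fixture

TASK

Change the touch-up fixture over for the next board: first turn the knurled knob until the pointer on the sliding stop lines up with the black line of the index clip. Then seat every pin from the rack: each goes in its own bar of the fixture, slid nose down along the bar until it drops into the blind hole, and pushed down until its shoulder rests on the bar. Last, lay the board carrier flat in the pocket in front of the stop; leave the dropper bottle and the hex key set where they stand.

Things in the scene. Friction and masses are not known exactly. Their poses are not given: they have to be found in the camera images.
- fixture: the fixed touch-up fixture, a metal block 140 mm (x) by 330 mm (y); origin at the centre of its underside on the bench, z up. At its -y end lie three steel bars with end covers up to z = 30 mm; at its +y end, on a deck at z = 20 mm, are the pocket, the sliding stop, the scale rail and, at x = -30, y = 135 mm, the knob
- bars (a point): middle of the top face (fixture z = 26 mm) of the middle bar, axes as the fixture's. Bars lie along x, centre lines at y = -50, 0, +50 mm from here, open to view over x = -34 to +34. Each has one round blind hole, 13 mm wide, 18 mm deep, on its centre line but anywhere from x = -18 to +18 mm: find it by feel or sight. Rails between the bars are level with them
- pocket (a point): point on the pocket floor (fixture z = 20 mm), axes as the fixture's. The floor runs from a front ledge 35 mm to -x of here to the stop's face (34 to 46 mm to +x once the pointer is set), and 39 mm to either side (y) to side ledges; the ledges are 6 mm high, the stop 11 mm
- knob_top (a point): centre of the top of the knurled round knob, 36 mm in diameter and 30 mm high, upright axis, with a white line on its top; its foot is on a seat 3 mm above the deck. It turns by hand with light friction (0.04 N m) and stays where it is left
- knob (a joint): turn of the knob in rad, grows clockwise seen from above, range -3.3 to 3.3; each rad clockwise moves the stop and pointer 6 mm along the fixture's +x
- stop (a joint): slide of the stop in m along the fixture's x, always 0.006 times the knob angle, driven by the knob alone. The stop is a bar 14 mm (x) by 74 mm (y), top at fixture z = 31 mm; its face that ends the pocket is at fixture x = 26 mm + this value
- pointer (a point): tip of the dark pointer that the stop carries over the scale rail, near fixture y = 134 mm, z = 29 mm
- index: the index clip, a fixed steel clip 12 mm long (x) on the scale rail with a thin black line across it; it stands at a different place on the rail from start to start; origin on the black line, x along the fixture's x. The pointer is on the mark when its x in this frame is 0
- rack: fixed black block 136 (x) by 44 (y) by 26 mm (z) with three sockets for pins (13 mm wide, 18 mm deep) at x = -45, 0 and +45 mm on its middle line; origin at the centre of its underside. Two or three of the sockets hold a pin at the start
- pin1: steel locating pin standing nose down in the rack, 56 mm long, 60 g; origin at the nose tip, z up along it. From the tip: tapered nose 6 mm high (4 mm wide at the tip, 10 mm at its top), 10 mm round shank up to 16 mm, then a shoulder and a round grip 20 mm in diameter up to 56 mm. Seated, its tip is 16 mm below the bar's top face. May be absent (None)
- pin2: a second pin like pin1; may be absent (None)
- pin3: a third pin like pin1; may be absent (None)
- carrier: the board carrier lying on the bench: a frame with a small green circuit board, 46 mm (x) by 64 mm (y) by 10 mm high, with an upright lift handle across its middle, 10 mm thick (x), 36 mm long (y), top at z = 30 mm; about 100 g; origin at the centre of its underside. In the pocket it lies with its y along the fixture's y, either way round
- flux_bottle: small dropper bottle, 43 mm wide, 130 mm high, standing behind the fixture; origin at the centre of its underside; a bystander to leave alone
- key_set: folding hex key set lying flat, 26 by 85 mm, 18 mm high, behind the fixture; origin at the centre of its underside; a bystander to leave alone

How it is judged:
By the outcome, as a careful person would: the job done as asked, in the order asked, and still so for the second after the job is handed in, with the robot touching nothing.
Of pin1, pin2, pin3 only 2 to 3 are there at a start; the rules pass over those that are not, and their reading is None.
At some moment in a run one of carrier may be knocked a few centimetres aside while the robot is not near it.
Once in a run the grip may slacken for a moment while it holds something.
It also fails if it takes over 210 s, if anything falls off the work surface, if the arm or the gripper's body presses on something with over 40 N, if the wrist force passes 120 N, or if a joint passes its speed limit or range.

ROBOT

A 6-joint arm with a two-finger parallel gripper is mounted at the origin on a cart in front of the work surface, level with it; the furniture and walls round the work are solid. World frame = base frame: x ahead of the robot, y to its left, z up, the work surface at z = 0. Lengths are in m, angles in rad, forces in N, time in s.
With the tool pointing down it reaches from about 0.4 to 0.825 m from the base axis. Payload 7 kg.
Tool frame: the origin (TCP) lies at the centre of the arm's flange, where the gripper is bolted on; the fingertips stand 178 mm ahead of it and the grasp point (between the pads) lies ahead of it (tcp_to_grasp is the z of the grasp point in the tool frame, in m); z points along the fingers, x is the direction in which the jaws open and shut, and the axes are right-handed (so a half turn about z gives the same grasp; the last joint's range is limited). The gripper opens to 88 mm and grips with 3 to 60 N. Pads are 19 mm wide; open, the fingers measure 130 mm over their backs; the gripper's body (78 mm by 193 mm) begins 47 mm behind the grasp point.
Start: joints at [-1.036, 0.359, 0.012, 0, -1.224, -0.288], TCP at [0.165, -0.655, 0.405] pointing down, gripper open.
Joint ranges: [-3.07, 3.07], [-1.43, 2.12], [-1.02, 1.25], [-3.03, 1.67], [-3.05, -0], [-3.03, 3.03]. Speed limits (rad/s): [2.39, 2.39, 3.01, 3.14, 3.14, 3.14].

INTERFACE

Orientations are given as [roll, pitch, yaw] about the fixed x, y, z axes, in that order (R = Rz(yaw) Ry(pitch) Rx(roll)).
In Python, from station import get_state, grab_frame, job_done, tcp_to_grasp gives the robot as it stands.
- The arm moves only by the tool drive_tool, never from a script. Its argument "moves" is a list of rows, each a list of 7 numbers: the shift along the tool's x, y, z in mm, then the turn, a rotation vector about the tool's x, y, z in degrees, then the closure, from -1 (fully open) to 1 (shut), so that 0 is half open. In form: [[dx, dy, dz, ax, ay, az, claw], ...]. A call has 1 to 12 rows; each row is the pose to reach, as a shift and turn from the pose commanded when the call began, along the tool's axes at that moment; what a row does not reach only later rows make up. A row lasts 1/8 s, in which the tool goes at most 62.5 mm and 10.7 degrees, less where a joint would pass 70% of its speed; a pose out of reach is approached as far as the arm can. A call with a gripper value outside its range is refused whole. The fingers move at their own pace and stop on an object; "grip_force" is the grip in N (left out, the last holds). Time passes only in rows, so rows that repeat a pose let the fingers close. It gives the time, the measured TCP pose, the force and the opening at its end, in the units of the state.
- get_state(): the state, without advancing time (a new reading comes with each control period).
- grab_frame(name): name is "scene" or "side" or "wrist"; returns a dict with "img" (400x640x3 uint8, red, green, blue), "range_z" (400x640 float32, m along the optical axis (not along the pixel's ray), 0 where there is no reading), "fovy" (degrees; the focal length in pixels is half the picture's height over the tangent of half this angle, whatever the lens; pixels are square), "cx", "cy" (the principal point, pixels), "rvec" (rotation vector, rad) and "tvec" (3), from world to camera coordinates, as OpenCV has them. Camera axes: x right, y down, z forward; pixel columns grow to the right and rows downward; lengths in m; the calibration is good to about 2 mm. A picture is of the moment at which its call begins.
- job_done(): hands the job in, once; it reports no verdict.
The state is a dict: "t": time; "q": joint angles; "qd": joint speeds; "joint_efforts": joint torques, N m; "eef_pos": TCP position; "ee_rot": TCP orientation; "force": force on the tool from outside, world axes, zero at the start; "moment": the same for the moment, N m; "width": finger opening in m.
Only numpy, scipy, OpenCV 4.12 (cv2) and the standard library are available. Lean on these libraries where they do the work, as an engineer would, in place of code of your own. Each camera call takes 0.05 s, during which the arm holds its last target. There are 200 camera calls.

## Working session

There is one attempt and no reset: what is moved stays moved. The work goes in short steps, Python scripts to look and compute and a tool call to move; the robot and the scene stay as the last step left them, time stands still between calls to the robot, and variables do not carry over. Pictures are saved under pics/ and viewed, about 12 in all and at most 16, crops included, and the job is handed in when it is done.

Besides the shell and the picture viewer there is one more tool, called after "Call:" in YAML: its name, and indented under it one key for each argument. drive_tool: Moves the arm, as the interface text tells. Its arguments: {"type":"object","properties":{"moves":{"type":"array"},"grip_force":{"type":"number"}},"required":["moves"]}

```bash
mkdir -p pics; cat > h.py <<'E'
import numpy as np, cv2
from station import get_state, grab_frame, job_done, tcp_to_grasp
def cam(f):
    R=cv2.Rodrigues(np.array(f["rvec"],float))[0]; t=np.array(f["tvec"],float).ravel()
    fl=200/np.tan(np.radians(f["fovy"])/2); return R,t,fl
def ray(f,u,v,z):
    R,t,fl=cam(f); d=R.T@np.array([(u-f["cx"])/fl,(v-f["cy"])/fl,1]); c=-R.T@t
    return c+d*(z-c[2])/d[2]
def pts(f):
    R,t,fl=cam(f); Z=f["range_z"]; v,u=np.mgrid[0:400,0:640]
    P=np.stack([(u-f["cx"])/fl*Z,(v-f["cy"])/fl*Z,Z],-1); return (P-t)@R
def proj(f,p):
    R,t,fl=cam(f); q=R@np.array(p,float)+t; return q[:2]/q[2]*fl+[f["cx"],f["cy"]]
def save(n,im,s=1):
    im=cv2.resize(im,None,fx=s,fy=s,interpolation=cv2.INTER_CUBIC) if s!=1 else im
    cv2.imwrite(f"pics/{n}.png",im[...,::-1])
E
python3 - <<'E'
from h import *
print(get_state(),tcp_to_grasp)
for n in("scene","side"):
    f=grab_frame(n);save(n+"0",f["img"]);R,t,fl=cam(f);print(n,-R.T@t,R[2],fl,f["cx"],f["cy"],(f["range_z"]>0).mean())
    np.save(n+"0.npy",f,allow_pickle=True)
E
```

```text
{'t': 0.0, 'q': array([-1.03588548e+00,  3.59362607e-01,  1.10120551e-02, -3.35306477e-04,
       -1.22410420e+00, -2.88128652e-01]), 'qd': array([-0.00137412, -0.000381  , -0.00185474, -0.00076933,  0.00070702,
       -0.00137596]), 'joint_efforts': array([-2.65424587e-04, -5.82715845e+01,  2.93067706e+01,  6.99767411e+00,
        6.96237505e-03, -1.49798116e-04]), 'eef_pos': array([ 0.16484852, -0.65433851,  0.40372045]), 'ee_rot': array([-3.14142357e+00, -1.67963344e-03,  1.81746419e+00]), 'force': array([-0.08389003, -0.20342357,  0.00670941]), 'moment': array([-0.07550235,  0.00315074,  0.03235211]), 'width': 0.0873566106481022} 0.1593
scene [0.21806293 0.75982515 0.61023969] [ 0.34808554 -0.75116835 -0.56087661] 373.85084266662534 320.3173098981573 192.76697288328407 0.98923828125
side [0.32579355 1.00134549 0.96277738] [ 0.19093767 -0.72984231 -0.65640918] 506.12429934932163 327.6245811724644 197.88638841641722 0.98887109375
```

View pics/scene0.png

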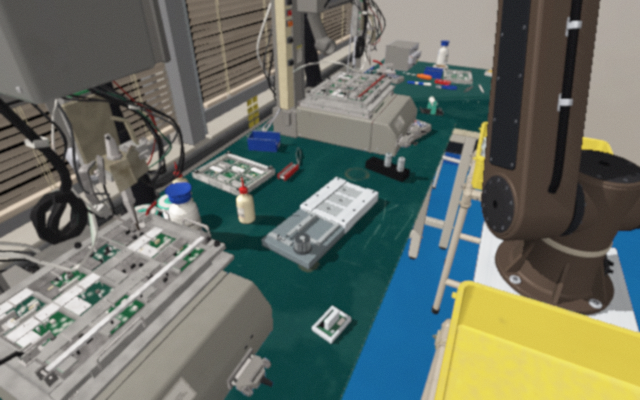

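View pics/side0.png

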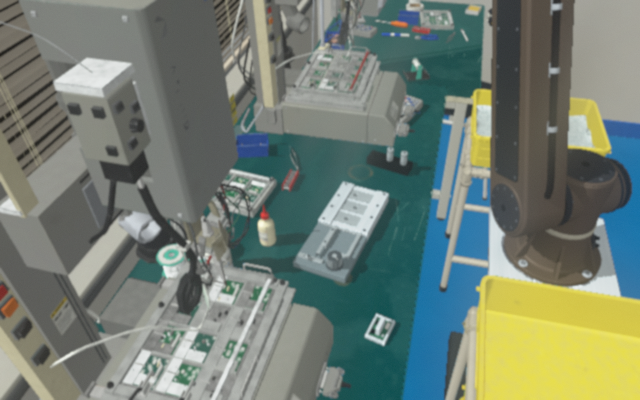

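Scene view: fixture around (322,222) with knob at (302,241), rack at (388,168) with two pins, carrier at (331,323), bottle at (246,205). The side view agrees.

```bash
python3 - <<'E'
from h import *
for n in("scene","side"):
    f=np.load(n+"0.npy",allow_pickle=True).item();P=pts(f)
    px={"scene":dict(fix=(345,200),knob=(302,238),rack=(380,168),pinA=(388,157),pinB=(401,160),car=(331,323),bottle=(246,205),key=(290,170)),
        "side":dict(fix=(352,205),knob=(334,258),rack=(380,160),pinA=(391,150),pinB=(404,153),car=(380,330),bottle=(266,230),key=(290,180))}[n]
    for k,(u,v) in px.items(): print(n,k,P[v,u].round(3))
    z=P[...,2]
    for k,zlo,zhi,r in(("fix",.012,.06,.2),("rack",.012,.04,.08),("car",.006,.05,.05)):
        c=P[px[k][1],px[k][0]]
        m=((z>zlo)&(z<zhi)&(np.hypot(P[...,0]-c[0],P[...,1]-c[1])<r)).astype(np.uint8)
        nl,l,st,ce=cv2.connectedComponentsWithStats(m)
        i=l[px[k][1],px[k][0]]; q=P[l==i][:,:2].astype(np.float32)
        print(n,k,len(q),cv2.minAreaRect(q))
E
```

```text
scene fix [ 0.506 -0.022  0.025]
scene knob [0.523 0.197 0.054]
scene rack [ 0.477 -0.243  0.016]
scene pinA [ 0.458 -0.253  0.055]
scene pinB [ 0.415 -0.241  0.061]
scene car [0.384 0.349 0.017]
scene bottle [0.708 0.148 0.055]
scene key [ 0.724 -0.107  0.017]
scene fix 3547 ((0.5284568667411804, 0.03203184902667999), (0.2839769721031189, 0.1423548460006714), 80.25338745117188)
scene rack 414 ((0.4607952833175659, -0.2594395577907562), (0.049901705235242844, 0.13575109839439392), 75.16754150390625)
scene car 536 ((0.3859008252620697, 0.34099870920181274), (0.06556157767772675, 0.046993106603622437), 76.68080139160156)
side fix [ 0.525 -0.027  0.026]
side knob [0.522 0.199 0.051]
side rack [ 0.484 -0.248  0.027]
side pinA [ 0.454 -0.252  0.067]
side pinB [ 0.413 -0.244  0.068]
side car [0.382 0.353 0.021]
side bottle [0.711 0.153 0.059]
side key [ 0.733 -0.112  0.01 ]
side fix 3825 ((0.5274018049240112, 0.029316574335098267), (0.2875792384147644, 0.14318929612636566), 80.18927001953125)
side rack 457 ((0.46378055214881897, -0.26069119572639465), (0.052430473268032074, 0.1251097172498703), 76.28162384033203)
side car 485 ((0.38514235615730286, 0.34058335423469543), (0.06632490456104279, 0.046290431171655655), 77.20044708251953)
```

```bash
cat >> h.py <<'E'
def go(x,y,zg,yaw):
    """delta row for grasp point at x,y,zg with tool down, given yaw"""
    from scipy.spatial.transform import Rotation as Ro
    s=get_state(); R=Ro.from_euler('xyz',s["ee_rot"]); T=Ro.from_euler('xyz',[np.pi,0,yaw])
    d=R.inv().apply(np.array([x,y,zg+tcp_to_grasp])-s["eef_pos"])*1000
    r=np.degrees((R.inv()*T).as_rotvec()); n=max(np.linalg.norm(d)/62.5,np.linalg.norm(r)/10.7)
    print("go",d.round(1).tolist(),r.round(1).tolist(),"rows",round(n,1),"q",s["q"].round(2))
E
python3 -c "
from h import *
go(.50,.14,.26,1.817)"
```

```text
go [688.5, 519.0, -14.5] [-0.0, -0.1, 0.0] rows 13.8 q [-1.04  0.36  0.01 -0.   -1.22 -0.29]
```

Call:
drive_tool:
  moves:
    - [345,260,-15,0,0,0,-1]
    - [345,260,-15,0,0,0,-1]
    - [345,260,-15,0,0,0,-1]
    - [345,260,-15,0,0,0,-1]
    - [345,260,-15,0,0,0,-1]
    - [345,260,-15,0,0,0,-1]
    - [690,519,-15,0,0,0,-1]
    - [690,519,-15,0,0,0,-1]
    - [690,519,-15,0,0,0,-1]
    - [690,519,-15,0,0,0,-1]
    - [690,519,-15,0,0,0,-1]
    - [690,519,-15,0,0,0,-1]

```text
t: 1.6
eef_pos: [0.4557, 0.0387, 0.4194]
ee_rot: [3.141, -0.0, 1.818]
force: [0.8, -0.4, 1.5]
width: 0.0877
```

Call:
drive_tool:
  moves:
    - [60,45,0,0,0,0,-1]
    - [60,45,0,0,0,0,-1]
    - [60,45,0,0,0,0,-1]

```text
t: 1.98
eef_pos: [0.4846, 0.1063, 0.4185]
ee_rot: [-3.14, 0.0, 1.819]
force: [0.2, -0.1, -0.3]
width: 0.088
```

```bash
python3 -c "
from h import *
go(.50,.14,.26,1.817)
f=grab_frame('wrist');np.save('w1.npy',f,allow_pickle=True);save('w1',f['img'])
R,t,fl=cam(f);print(-R.T@t,R[2],get_state())"
```

```text
go [28.9, 23.2, -0.8] [-0.1, 0.0, 0.1] rows 0.6 q [ 0.61  0.05 -0.35 -0.   -1.17 -1.94]
[0.4127183  0.08946888 0.39899061] [ 0.26090902  0.06573345 -0.96312284] {'t': 2.025, 'q': array([ 6.11657714e-01,  5.05502853e-02, -3.50355023e-01, -1.73531375e-04,
       -1.17117965e+00, -1.93527837e+00]), 'qd': array([-0.01859557, -0.01812297, -0.01046657, -0.00020667, -0.00223523,
        0.00167166]), 'joint_efforts': array([ 8.28984417e-01, -3.16783333e+01,  2.90713012e+01,  6.81634158e+00,
       -1.07784072e-02, -5.48233744e-02]), 'eef_pos': array([0.4842363 , 0.10540252, 0.4187392 ]), 'ee_rot': array([-3.14033171e+00,  3.10079070e-04,  1.81790457e+00]), 'force': array([ 1.20593575, -0.50843785, -0.20025647]), 'moment': array([-0.05607764,  0.04865018,  0.03760863]), 'width': 0.08805466238234425}
```

View pics/w1.png

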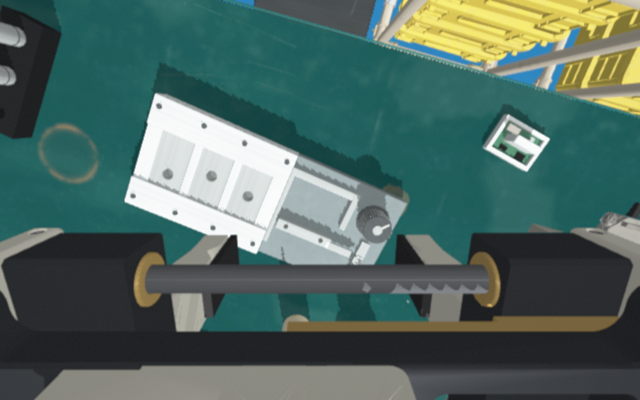

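Wrist view: the fixture with three holes at (168,173), (211,176), (248,196), knob at (374,223), index/pointer near (358,255), carrier at (516,141). Zooming in.

```bash
python3 -c "
from h import *
f=np.load('w1.npy',allow_pickle=True).item()
save('w1z',f['img'][85:275,115:415],2.65)"
```

```text
(no output)
```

View pics/w1z.png

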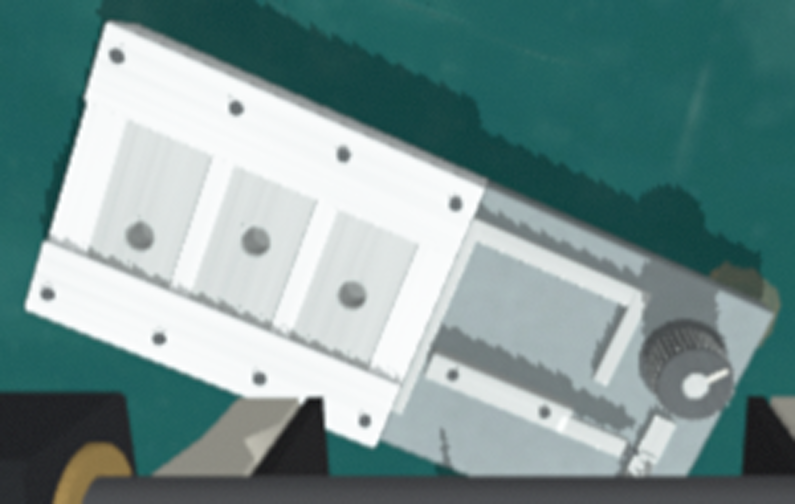

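```bash
python3 -c "
from h import *
f=np.load('w1.npy',allow_pickle=True).item()
g=lambda u,v,z: ray(f,115+(u+.5)/2.65-.5,85+(v+.5)/2.65-.5,z)[:2]
C=np.array([g(*p,.03) for p in((107,22),(25,308),(375,447),(485,180))]);print(C.round(4))
ex=(C[1]-C[0]+C[2]-C[3]); ex/=np.hypot(*ex); yw=np.arctan2(ex[1],ex[0]); ey=np.array([-ex[1],ex[0]])
eyl=C[3]-C[0]+C[2]-C[1]; print('yaw x',yw,'yaw y',np.arctan2(eyl[1],eyl[0])-np.pi/2, np.linalg.norm(C[1]-C[0]),np.linalg.norm(C[3]-C[0]),np.linalg.norm(C[2]-C[3]),np.linalg.norm(C[2]-C[1]))
yw=(np.arctan2(eyl[1],eyl[0])-np.pi/2)
ex=np.array([np.cos(yw),np.sin(yw)]);ey=np.array([-ex[1],ex[0]])
O=(C[0]+C[1])/2+.165*ey
print('O',O)
L=lambda p:np.array([(p-O)@ex,(p-O)@ey]).round(4)
for n,u,v,z in(('h1',140,236,.026),('h2',256,241,.026),('h3',352,295,.026),('b1a',130,121,.026),('b1b',212,155,.026),('b2a',236,167,.026),('b2b',318,200,.026),('b3a',340,210,.026),('b3b',420,244,.026),('knobmid',697,387,.053),('corner',774,310,.02),('pf',638,295,.026),('stop?',600,380,.026)):
  p=g(u,v,z);print(n,p.round(4),L(p))
"
```

```text
[[ 0.4347 -0.094 ]
 [ 0.5718 -0.1176]
 [ 0.6012  0.0557]
 [ 0.4604  0.0782]]
yaw x -0.16397398421968226 yaw y -0.1583678158820574 0.13905631591918302 0.17412980520298127 0.14262690324531868 0.1757381013197976
O [0.52925816 0.05713624]
h1 [ 0.5254 -0.071 ] [ 0.0164 -0.1271]
h2 [ 0.5145 -0.0185] [-0.0027 -0.077 ]
h3 [0.529  0.0295] [ 0.0041 -0.0273]
b1a [ 0.4744 -0.0815] [-0.0323 -0.1456]
b1b [ 0.4803 -0.0439] [-0.0324 -0.1075]
b2a [ 0.4829 -0.0326] [-0.0316 -0.0959]
b2b [0.4886 0.006 ] [-0.0321 -0.0569]
b3a [0.4906 0.0166] [-0.0317 -0.0461]
b3b [0.4971 0.0556] [-0.0315 -0.0066]
knobmid [0.5246 0.1933] [-0.0261  0.1337]
corner [0.4882 0.2274] [-0.0674  0.1617]
pf [0.4958 0.1606] [-0.0494  0.0969]
stop? [0.5414 0.1546] [-0.0034  0.0981]
```

```bash
python3 -c "
from h import *
go(.5225,.195,.16,-1.73)"
```

```text
go [77.5, 59.1, 99.3] [-0.0, -0.1, -156.7] rows 14.6 q [ 0.61  0.05 -0.35 -0.   -1.17 -1.94]
```

Call:
drive_tool:
  moves:
    - [77.5,59,50,0,0,-78,-1]
    - [77.5,59,50,0,0,-78,-1]
    - [77.5,59,50,0,0,-78,-1]
    - [77.5,59,50,0,0,-78,-1]
    - [77.5,59,50,0,0,-78,-0.2]
    - [77.5,59,50,0,0,-78,-0.2]
    - [77.5,59,50,0,0,-78,-0.2]
    - [77.5,59,50,0,0,-78,-0.2]
    - [77.5,59,99,0,0,-156.7,-0.2]
    - [77.5,59,99,0,0,-156.7,-0.2]
    - [77.5,59,99,0,0,-156.7,-0.2]
    - [77.5,59,99,0,0,-156.7,-0.2]

```text
t: 3.52
eef_pos: [0.5226, 0.1934, 0.3205]
ee_rot: [3.142, 0.0, -2.35]
force: [0.5, 0.4, 0.2]
width: 0.0526
```

```bash
python3 -c "
from h import *
go(.5225,.195,.16,-1.73)"
```

```text
go [-1.0, 1.2, 1.2] [0.0, 0.0, -35.5] rows 3.3 q [ 0.71  0.24 -0.37 -0.   -0.97  0.09]
```

Call:
drive_tool:
  moves:
    - [-1,1,1,0,0,-35.5,-0.2]
    - [-1,1,1,0,0,-35.5,-0.2]
    - [-1,1,1,0,0,-35.5,-0.2]
    - [-1,1,1,0,0,-35.5,-0.2]
    - [-1,1,1,0,0,-35.5,-0.2]

```text
t: 4.15
eef_pos: [0.5227, 0.1951, 0.3197]
ee_rot: [-3.141, 0.0, -1.737]
force: [-0.4, 0.6, -0.1]
width: 0.0526
```

```bash
python3 -c "
from h import *
f=grab_frame('wrist');np.save('w2.npy',f,allow_pickle=True);save('w2',f['img'])
go(.5225,.195,.16,-1.73)"
```

```text
go [0.4, 0.2, 0.3] [-0.0, 0.0, -0.4] rows 0.0 q [ 0.71  0.24 -0.37 -0.   -0.97  0.7 ]
```

View pics/w2.png

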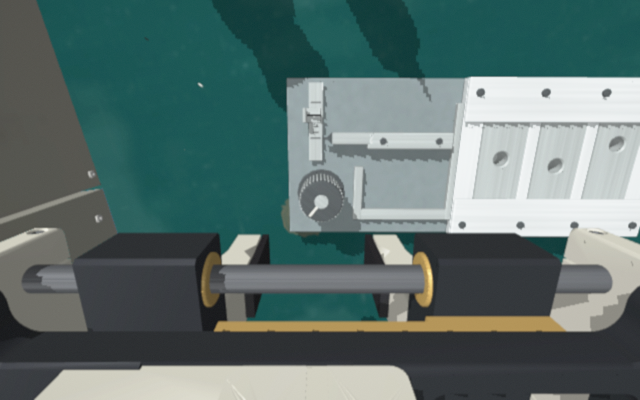

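```bash
python3 -c "
from h import *
f=np.load('w2.npy',allow_pickle=True).item()
save('w2z',f['img'][76:228,282:382],5)
f['img']=0
O=np.array([.529,.057]);yw=-.161;ex=np.array([np.cos(yw),np.sin(yw)]);ey=np.array([-ex[1],ex[0]])
for u,v,z in((321,203,.053),(288,79,.02),(291,232,.02),(316,82,.026),(316,160,.026)):
  p=ray(f,u,v,z)[:2];print(p.round(4),((p-O)@ex).round(4),((p-O)@ey).round(4))
"
```

```text
[0.5225 0.1924] -0.0281 0.1326
[0.626  0.2034] 0.0722 0.1601
[0.4888 0.227 ] -0.0669 0.1614
[0.6191 0.1804] 0.0692 0.1363
[0.5549 0.1912] 0.004 0.1366
```

View pics/w2z.png

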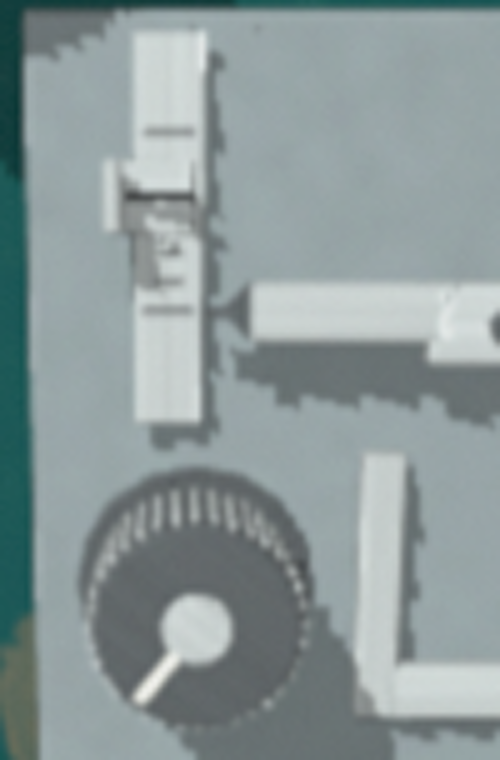

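```bash
python3 -c "
from h import *
f=np.load('w2.npy',allow_pickle=True).item()
yw=-.161;ex=np.array([np.cos(yw),np.sin(yw)])
a=ray(f,282+(212.5)/5-.5,76+312.5/5-.5,.029)[:2]
for u,v,z in((195,197,.029),(127,195,.029),(195,197,.031)):
  b=ray(f,282+(u+.5)/5-.5,76+(v+.5)/5-.5,z)[:2];d=(b-a)@ex;print(d,d/.006,np.degrees(d/.006))
P=pts(f)
for u,v in((195,180),(160,180),(160,60),(212,312),(110,180)):print(P[76+v//5,282+u//5])
go(.5225,.195,.05,-1.737)
"
```

```text
0.019179196094062795 3.196532682343799 183.14783177393193
0.019561562881675692 3.260260480279282 186.7991656332976
0.01918698166190633 3.1978302769843885 183.22217847035648
[0.5947144  0.18019334 0.02557974]
[0.59569872 0.18610112 0.02642661]
[0.61477707 0.18286876 0.0257442 ]
[0.57310742 0.1811902  0.03104002]
[0.59701091 0.19420544 0.03483203]
go [0.4, 0.2, 110.3] [-0.0, 0.0, -0.0] rows 1.8 q [ 0.71  0.24 -0.37 -0.   -0.97  0.7 ]
```

Call:
drive_tool:
  moves:
    - [0,0,55,0,0,0,-0.2]
    - [0,0,90,0,0,0,-0.2]
    - [0,0,110,0,0,0,-0.2]
    - [0,0,110,0,0,0,-0.2]
    - [0,0,110,0,0,0,-0.1]
    - [0,0,110,0,0,0,0.3]
    - [0,0,110,0,0,0,0.3]
    - [0,0,110,0,0,0,0.3]
    - [0,0,110,0,0,0,0.3]
  grip_force: 12

```text
t: 5.32
eef_pos: [0.5217, 0.1932, 0.2101]
ee_rot: [3.139, -0.006, -1.736]
force: [-0.9, -18.4, 10.4]
width: 0.0354
```

Call:
drive_tool:
  moves:
    - [1.9,0,0,0,0,0,0.3]
    - [1.9,0,0,0,0,0,0.3]
    - [1.9,0,-0.5,0,0,0,0.3]

```text
t: 5.7
eef_pos: [0.5215, 0.1926, 0.2103]
ee_rot: [3.139, -0.004, -1.736]
force: [-0.3, -10.5, -0.8]
width: 0.0356
```

Call:
drive_tool:
  moves:
    - [2,0,0,0,0,0,0.3]
    - [2,0,0,0,0,10,0.3]
    - [2,0,0,0,0,20,0.3]
    - [2,0,0,0,0,30,0.3]
    - [2,0,0,0,0,40,0.3]
    - [2,0,0,0,0,50,0.3]
    - [2,0,0,0,0,60,0.3]
    - [2,0,0,0,0,70,0.3]
    - [2,0,0,0,0,80,0.3]
    - [2,0,0,0,0,90,0.3]
    - [2,0,0,0,0,90,0.3]

```text
t: 7.08
eef_pos: [0.5245, 0.1945, 0.2105]
ee_rot: [3.136, 0.005, 2.976]
force: [12.4, 1.7, -14.5]
width: 0.0358
```

```bash
python3 -c "
from h import *
s=get_state();print(s['moment'],s['q'].round(2))"
```

```text
[ 0.85943998 -4.08830558 -0.00506851] [ 0.71  0.37 -0.48  0.   -0.71 -0.87]
```

Call:
drive_tool:
  moves:
    - [-1.5,0,0.8,0,0,0,0.3]
    - [-1.5,0,0.8,0,0,10,0.3]
    - [-1.5,0,0.8,0,0,20,0.3]
    - [-1.5,0,0.8,0,0,30,0.3]
    - [-1.5,0,0.8,0,0,40,0.3]
    - [-1.5,0,0.8,0,0,50,0.3]
    - [-1.5,0,0.8,0,0,60,0.3]
    - [-1.5,0,0.8,0,0,70,0.3]
    - [-1.5,0,0.8,0,0,80,0.3]
    - [-1.5,0,0.8,0,0,90,0.3]
    - [-1.5,0,0.8,0,0,90,0.3]

```text
t: 8.45
eef_pos: [0.5246, 0.1915, 0.2102]
ee_rot: [3.14, 0.001, 1.404]
force: [5.4, -10.9, 1.6]
width: 0.0352
```

```bash
python3 -c "
from h import *
s=get_state();print(s['moment'],s['q'].round(2))
f=grab_frame('wrist');np.save('w3.npy',f,allow_pickle=True);g=grab_frame('scene');np.save('s3.npy',g,allow_pickle=True)
a=cv2.resize(f['img'],(500,312));O=np.array([.53,.057])
c=proj(g,[.59,.184,.028]).astype(int);print(c)
b=cv2.resize(g['img'][c[1]-26:c[1]+26,c[0]-35:c[0]+35],(350,260),interpolation=cv2.INTER_CUBIC)
im=np.zeros((580,500,3),np.uint8);im[:312]=a;im[318:578,:350]=b;save('w3',im)"
```

```text
[-3.91141732 -2.22110586 -0.0754836 ] [ 0.7   0.37 -0.48  0.   -0.72 -2.44]
[279 234]
```

View pics/w3.png

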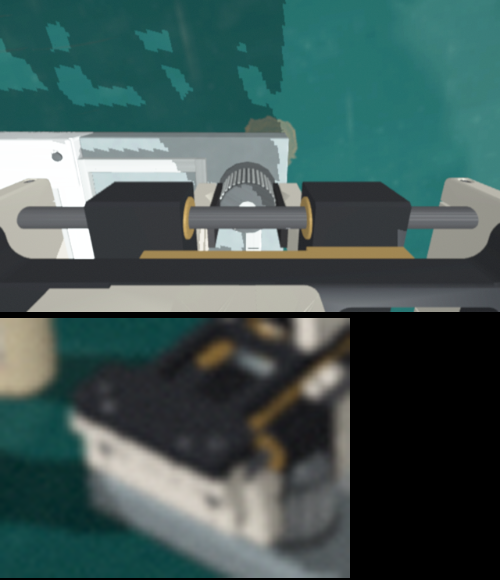

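Call:
drive_tool:
  moves:
    - [0,0,0,0,0,0,-0.25]
    - [0,0,0,0,0,0,-0.25]
    - [0,0,0,0,0,0,-0.25]
    - [0,0,-40,0,0,0,-0.25]
    - [0,0,-100,0,0,0,-0.25]
    - [10,60,-110,0,0,0,-0.25]
    - [20,115,-110,0,0,0,-0.25]
    - [20,115,-110,0,0,0,-0.25]
    - [20,115,-110,0,0,0,-0.25]
    - [20,115,-110,0,0,0,-0.25]

```text
t: 9.8
eef_pos: [0.6396, 0.1938, 0.319]
ee_rot: [-3.141, 0.0, 1.408]
force: [0.1, 0.5, -0.0]
width: 0.0549
```

```bash
python3 -c "
from h import *
f=grab_frame('wrist');np.save('w4.npy',f,allow_pickle=True)
c=proj(f,[.59,.184,.028]);print(c,get_state()['q'].round(2));u,v=c.astype(int)
v0=max(0,v-50);save('w4',f['img'][v0:v0+100,max(0,u-65):u+65],6);print(v0,max(0,u-65))"
```

```text
[295.29434095 146.25842306] [ 0.59  0.41 -0.12 -0.   -1.05 -2.32]
96 230
```

View pics/w4.png

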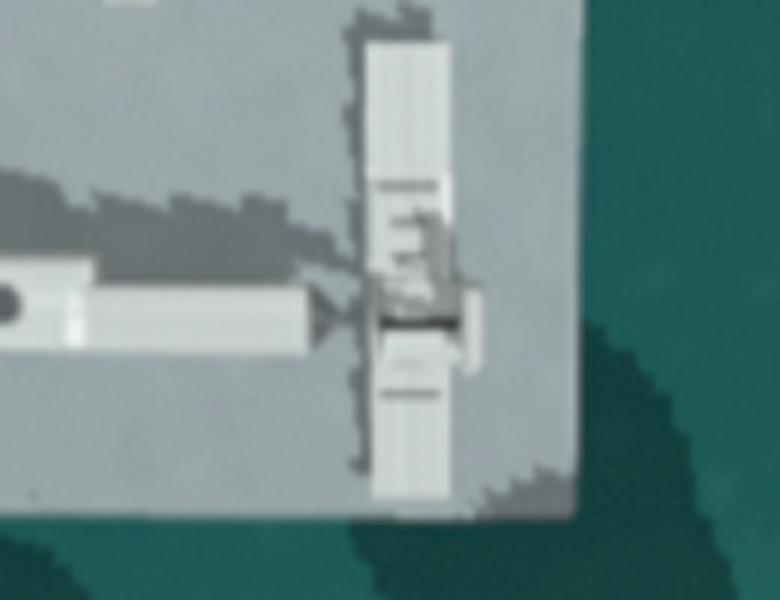

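```bash
python3 -c "
from h import *
f=np.load('w4.npy',allow_pickle=True).item()
g=cv2.cvtColor(f['img'],cv2.COLOR_RGB2GRAY)
print(g[138:162,278:310])
u0=lambda u:(u+.5)/6-.5
yw=-.161;ex=np.array([np.cos(yw),np.sin(yw)])
for u,v,z in((350,317,.029),(380,321.5,.03),(457,323,.03),(100,285,.031),(300,288,.031)):
  p=ray(f,230+u0(u),96+u0(v),z);print(p.round(4),(p[:2]@ex).round(5))
c=proj(f,[.59,.184,.028]);c2=proj(f,[.59+.00987,.184-.0016,.028]);print(c2-c)"
```

```text
[[114 118 114 112 112 113 111 115 127 137 143 123 126 171 200 206 202 178
  158 151 157 156 140 139 144 150 151 135 153 161 163 162]
 [119 132 128 124 122 120 114 112 112 116 124 115 129 179 204 208 204 185
  149 145 161 169 162 149 145 150 151 136 153 163 164 162]
 [117 132 146 149 149 144 128 120 119 118 114 110 127 174 196 203 206 199
  174 175 174 174 172 152 144 150 151 134 149 161 163 162]
 [121 134 157 165 164 161 151 148 147 142 126 117 120 147 167 176 193 198
  190 191 187 188 181 153 141 147 150 128 134 154 161 162]
 [138 147 157 160 160 164 163 161 161 158 150 140 122 126 141 152 173 180
  179 182 191 193 186 158 140 140 143 123 121 141 150 153]
 [154 157 155 137 137 154 163 164 162 161 162 154 127 123 135 145 174 184
  186 191 200 201 200 182 151 140 140 133 130 139 143 145]
 [188 189 179 136 112 131 152 161 162 160 158 151 125 122 132 132 158 168
  173 191 199 200 202 194 161 143 142 139 139 159 173 173]
 [204 206 195 144 103 106 131 153 162 159 140 130 118 122 133 130 141 148
  153 166 171 170 178 187 162 144 145 140 140 172 196 198]
 [209 209 198 148 107  98 107 130 15
[... 1573 characters left out ...]
 161 162 162 162 162 163 156 129 114 111 138 193 207 207 208
  208 206 203 204 205 206 207 210 203 169 163 175 178 171]
 [162 161 162 163 162 162 162 162 163 155 126 111 111 142 196 208 209 208
  210 208 205 206 207 208 209 210 205 168 159 163 163 162]
 [162 162 162 162 162 164 164 164 163 156 130 113 111 143 194 201 196 196
  198 195 192 195 195 196 197 206 203 169 158 161 161 162]
 [163 161 161 162 163 163 164 164 163 161 146 120 113 144 189 179 163 160
  162 160 158 159 160 159 164 188 200 169 160 161 162 162]]
[0.5907 0.1774 0.029 ] 0.55462
[0.5919 0.1817 0.03  ] 0.55517
[0.594  0.1926 0.03  ] 0.55541
[0.5802 0.1431 0.031 ] 0.54979
[0.5853 0.1713 0.031 ] 0.55027
[ 0.23818976 11.46842789]
```

Call:
drive_tool:
  moves:
    - [-10,-60,0,0,0,0,-0.25]
    - [-21,-115,0,0,0,0,-0.25]
    - [-21,-115,0,0,0,0,-0.25]
    - [-21,-115,60,0,0,0,-0.25]
    - [-21,-115,100,0,0,0,-0.25]
    - [-21,-115,110,0,0,0,-0.25]
    - [-21,-115,110,0,0,0,-0.25]
    - [-21,-115,110,0,0,0,0.3]
    - [-21,-115,110,0,0,0,0.3]
    - [-21,-115,110,0,0,0,0.3]
    - [-21,-115,110,0,0,0,0.3]

```text
t: 11.22
eef_pos: [0.5238, 0.1913, 0.2101]
ee_rot: [3.141, -0.0, 1.407]
force: [-1.4, -3.4, 7.3]
width: 0.0352
```

Call:
drive_tool:
  moves:
    - [0,0,0,0,0,3,0.3]
    - [0,0,0,0,0,5.5,0.3]
    - [0,0,0,0,0,5.5,0.3]
    - [0,0,0,0,0,5.5,0.3]

```text
t: 11.72
eef_pos: [0.5238, 0.1914, 0.2101]
ee_rot: [3.141, -0.0, 1.311]
force: [-0.7, -1.8, 7.4]
width: 0.0356
```

Call:
drive_tool:
  moves:
    - [0,0,0,0,0,0,-0.25]
    - [0,0,0,0,0,0,-0.25]
    - [0,0,0,0,0,0,-0.25]
    - [0,0,-40,0,0,0,-0.25]
    - [0,0,-100,0,0,0,-0.25]
    - [10,60,-110,0,0,-5.5,-0.25]
    - [21,115,-110,0,0,-5.5,-0.25]
    - [21,115,-110,0,0,-5.5,-0.25]
    - [21,115,-110,0,0,-5.5,-0.25]
    - [21,115,-110,0,0,-5.5,-0.25]

```text
t: 12.98
eef_pos: [0.6393, 0.1825, 0.3189]
ee_rot: [-3.141, 0.0, 1.407]
force: [-0.5, -0.9, 0.4]
width: 0.0552
```

```bash
python3 -c "
from h import *
f=grab_frame('wrist');np.save('w5.npy',f,allow_pickle=True)
g=cv2.cvtColor(f['img'],cv2.COLOR_RGB2GRAY);s=get_state();print(s['ee_rot'])
u,v=proj(f,[.5907,.1774,.029]).astype(int);print(u,v);print(g[v-9:v+9,u-10:u+22])
save('w5',f['img'][v-40:v+40,u-50:u+60],6)
P=pts(f);m=P[...,2]
# carrier
g2=grab_frame('side');np.save('side5.npy',g2,allow_pickle=True)"
```

```text
[-3.14159215e+00 -7.35412745e-05  1.40766160e+00]
300 146
[[112 113 118 122 119 114 112 113 113 117 123 115 110 139 199 209 207 196
  160 138 145 151 148 133 138 144 146 137 129 151 161 162]
 [113 119 141 149 144 128 121 120 117 112 111 110 110 137 192 208 207 203
  184 159 153 149 148 146 144 144 146 136 128 153 163 161]
 [118 126 154 163 162 151 147 147 142 127 120 118 111 125 171 195 200 199
  197 192 180 163 162 173 154 145 145 136 128 152 161 160]
 [135 136 157 165 167 164 162 162 157 148 146 141 120 120 148 167 173 176
  184 199 199 188 188 192 164 148 145 136 132 152 158 157]
 [146 150 157 161 159 161 163 164 161 159 159 154 129 122 140 145 155 169
  182 196 199 195 197 194 177 155 147 143 140 149 150 144]
 [153 156 158 154 139 142 157 163 162 160 157 152 139 125 136 134 136 161
  184 192 192 193 198 200 191 160 144 142 143 144 144 155]
 [186 187 187 178 135 118 139 156 161 156 140 132 127 122 136 137 133 146
  163 169 167 174 191 200 191 159 144 143 142 144 157 184]
 [203 202 204 194 141 106 115 139 155 154 131 116 111 119 138 140 136 141
  146 147 146 151 166 172 167 152 143
[... 652 characters left out ...]
5 126 120  99  86  88 117 166 200]
 [204 206 207 197 147 108 108 122 143 153 155 142 118 146 215 202 176 188
  196 197 194 190 187 187 187 181 154 142 136 137 170 199]
 [205 205 207 197 148 113 121 143 158 161 161 153 123 148 216 211 192 203
  209 210 209 208 209 208 209 205 194 190 181 158 174 200]
 [202 203 204 196 151 128 143 158 162 162 163 155 123 148 217 212 194 203
  209 208 208 208 210 209 209 208 208 207 199 177 179 200]
 [193 192 195 192 157 147 158 161 162 162 163 154 124 147 217 213 194 202
  207 208 208 208 208 208 207 207 208 208 202 184 183 200]
 [172 172 174 175 162 159 161 161 162 161 158 150 122 147 217 213 199 206
  208 210 209 209 208 209 208 209 209 207 195 178 185 202]]
```

```bash
python3 -c "
from h import *
go(.455,-.254,.17,1.31)"
```

```text
go [-460.8, -111.0, -10.1] [0.0, -0.0, 5.6] rows 7.6 q [ 0.57  0.4  -0.12 -0.   -1.04 -2.3 ]
```

Call:
drive_tool:
  moves:
    - [-61,-15,-10,0,0,5.6,-0.3]
    - [-122,-30,-10,0,0,5.6,-0.3]
    - [-183,-45,-10,0,0,5.6,-0.3]
    - [-244,-60,-10,0,0,5.6,-0.3]
    - [-305,-75,-10,0,0,5.6,-0.3]
    - [-366,-90,-10,0,0,5.6,-0.3]
    - [-427,-103,-10,0,0,5.6,-0.3]
    - [-461,-111,-10,0,0,5.6,-0.3]
    - [-461,-111,-10,0,0,5.6,-0.3]
    - [-461,-111,-10,0,0,5.6,-0.3]
    - [-461,-111,-10,0,0,5.6,-0.3]

```text
t: 14.45
eef_pos: [0.4557, -0.2534, 0.3291]
ee_rot: [3.141, -0.0, 1.311]
force: [0.7, 1.2, 0.3]
width: 0.0568
```

```bash
python3 -c "
from h import *
f=grab_frame('wrist');np.save('w6.npy',f,allow_pickle=True);save('w6',f['img'])
P=pts(f);z=P[...,2]
m=((z>.055)&(z<.075)&(np.hypot(P[...,0]-.455,P[...,1]+.255)<.09)).astype(np.uint8)
n,l,st,ce=cv2.connectedComponentsWithStats(m)
for i in range(1,n):
  if st[i,4]>20:
    q=P[l==i];print(st[i],q.mean(0).round(4),cv2.minEnclosingCircle(q[:,:2].astype(np.float32)))
go(.455,-.254,.17,1.31)"
```

```text
[295 143  26  26 513] [ 0.4126 -0.2484  0.0658] ((0.41288498044013977, -0.24848289787769318), 0.010048354044556618)
[297 196  24  26 484] [ 0.4553 -0.2594  0.0653] ((0.45661893486976624, -0.2598593831062317), 0.01014160830527544)
go [-0.8, -0.6, -0.2] [0.0, -0.0, 0.0] rows 0.0 q [-0.13  0.17 -0.43 -0.   -0.97 -1.7 ]
```

View pics/w6.png

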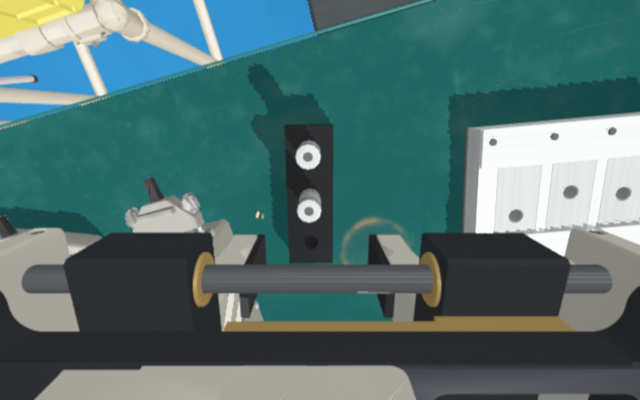

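Two pins, tops at (308,156) and (309,210) px; the third socket (311,243) is empty.

```bash
python3 -c "
from h import *
go(.456,-.2595,.052,1.316)"
```

```text
go [-5.8, 1.7, 117.8] [0.0, -0.0, -0.3] rows 1.9 q [-0.13  0.17 -0.43 -0.   -0.97 -1.7 ]
```

Call:
drive_tool:
  moves:
    - [-6,2,50,0,0,0,-0.3]
    - [-6,2,95,0,0,0,-0.3]
    - [-6,2,117.5,0,0,0,-0.3]
    - [-6,2,117.5,0,0,0,-0.3]
    - [-6,2,117.5,0,0,0,0.1]
    - [-6,2,117.5,0,0,0,0.8]
    - [-6,2,117.5,0,0,0,0.8]
    - [-6,2,117.5,0,0,0,0.8]
    - [-6,2,117.5,0,0,0,0.8]
    - [-6,2,117.5,0,0,0,0.8]
  grip_force: 25

```text
t: 15.75
eef_pos: [0.4559, -0.2607, 0.2118]
ee_rot: [3.141, 0.0, 1.309]
force: [-0.1, 1.3, 4.9]
width: 0.0182
```

Call:
drive_tool:
  moves:
    - [0,0,-20,0,0,0,0.8]
    - [0,0,-60,0,0,0,0.8]
    - [0,0,-60,0,0,0,0.8]
    - [0,0,-60,0,0,0,0.8]

```text
t: 16.25
eef_pos: [0.4554, -0.2605, 0.271]
ee_rot: [-3.141, -0.0, 1.309]
force: [-0.3, -0.6, -1.4]
width: 0.0182
```

```bash
python3 -c "
from h import *
for n,hs in (('w6',((516,215),(571,192),(623,193))),('w2',((500,158),(555,165),(616,143))),('w1',((168,173),(211,176),(248,196)))):
  f=np.load(n+'.npy',allow_pickle=True).item();g=cv2.cvtColor(f['img'],cv2.COLOR_RGB2GRAY).astype(int)
  for u,v in hs:
    w=g[v-11:v+12,max(0,u-11):u+12];m=(w<np.median(w)-25).astype(np.uint8);k,l,s,c=cv2.connectedComponentsWithStats(m);i=1+s[1:,4].argmax();c=s[i,:2]+s[i,2:4]/2-.5
    print(n,s[i],ray(f,max(0,u-11)+c[0],v-11+c[1],.026)[:2].round(4))
s=get_state();print(s['width'],s['force'])
go(.5254-.0099,-.071+.0016,.026+.04+.012,1.41)
"
```

```text
w6 [  3   5  16  14 171] [ 0.5251 -0.0716]
w6 [  3   4  16  15 180] [ 0.5148 -0.0191]
w6 [  3   4  17  15 182] [0.5286 0.029 ]
w2 [  4   4  15  14 153] [0.53   0.0294]
w2 [  3   4  16  13 136] [ 0.5161 -0.0187]
w2 [  4   4  16  13 143] [ 0.5269 -0.0715]
w1 [  5   6  11  12 102] [ 0.5252 -0.0716]
w1 [  6   5  11  12 104] [ 0.5144 -0.0189]
w1 [ 5  6 11 11 98] [0.5292 0.0289]
0.018214291721041387 [-0.26390409 -0.64308271 -1.38085215]
go [200.2, 8.6, 33.8] [-0.0, -0.0, -5.8] rows 3.3 q [-0.15  0.24 -0.49 -0.   -0.83 -1.69]
```

Call:
drive_tool:
  moves:
    - [60,3,0,0,0,-5.8,0.8]
    - [120,6,0,0,0,-5.8,0.8]
    - [180,8,10,0,0,-5.8,0.8]
    - [200,10.5,25,0,0,-5.8,0.8]
    - [200,10.5,30,0,0,-5.8,0.8]
    - [200,10.5,36,0,0,-5.8,0.8]
    - [200,10.5,39,0,0,-5.8,0.8]
    - [200,10.5,39,0,0,-5.8,0.8]

```text
t: 17.25
eef_pos: [0.5173, -0.071, 0.2323]
ee_rot: [-3.141, 0.0, 1.409]
force: [-0.9, -0.6, -0.7]
width: 0.018
```

```bash
python3 -c "
from h import *
s=get_state();print(s['width'],s['force'],s['eef_pos'][2]-.1593-.0425)
go(.5177,-.0703,.026+.0425,1.41)
"
```

```text
0.017969267577061982 [-0.86617723 -0.62664887 -0.71626721] 0.030490370619493314
go [0.8, 0.2, 4.5] [-0.0, 0.0, -0.1] rows 0.1 q [ 0.24  0.29 -0.54 -0.   -0.74 -1.97]
```

Touch the bar lightly, then slide.

Call:
drive_tool:
  moves:
    - [0.8,0,3,0,0,0,0.8]
    - [0.8,0,4.5,0,0,0,0.8]
    - [0.8,0,5,0,0,0,0.8]
    - [0.8,0,5,0,0,0,0.8]

```text
t: 17.75
eef_pos: [0.5178, -0.0694, 0.2276]
ee_rot: [3.141, 0.0, 1.411]
force: [-0.6, -0.4, 2.1]
width: 0.0182
```

Call:
drive_tool:
  moves:
    - [0,2,0,0,0,0,0.8]
    - [0,4,0,0,0,0,0.8]
    - [0,6,0.3,0,0,0,0.8]
    - [0,8,0.5,0,0,0,0.8]
    - [0,8,2,0,0,0,0.8]
    - [0,8,4,0,0,0,0.8]

```text
t: 18.5
eef_pos: [0.5256, -0.0707, 0.2232]
ee_rot: [-3.142, -0.0, 1.41]
force: [1.3, 0.8, -0.3]
width: 0.0181
```

Call:
drive_tool:
  moves:
    - [-0.7,0,3,0,0,0,0.8]
    - [-0.7,0,6,0,0,0,0.8]
    - [-0.7,0,9,0,0,0,0.8]
    - [-0.7,0,9,0,0,0,0.8]

```text
t: 19.0
eef_pos: [0.5254, -0.0714, 0.2141]
ee_rot: [-3.141, 0.0, 1.41]
force: [0.3, -0.6, -0.3]
width: 0.0183
```

Call:
drive_tool:
  moves:
    - [0,0,1.5,0,0,0,0.8]
    - [0,0,3,0,0,0,0.8]
    - [0,0,3.8,0,0,0,0.8]
    - [0,0,3.8,0,0,0,0.8]

```text
t: 19.5
eef_pos: [0.5256, -0.0713, 0.2117]
ee_rot: [3.141, 0.0, 1.411]
force: [-4.7, 1.1, 11.1]
width: 0.0185
```

Call:
drive_tool:
  moves:
    - [0,0,0,0,0,0,0]
    - [0,0,0,0,0,0,-0.3]
    - [0,0,0,0,0,0,-0.3]
    - [0,0,-40,0,0,0,-0.3]
    - [0,0,-90,0,0,0,-0.3]
    - [0,0,-100,0,0,0,-0.3]
    - [0,0,-100,0,0,0,-0.3]

```text
t: 20.38
eef_pos: [0.5255, -0.0713, 0.311]
ee_rot: [3.14, -0.001, 1.41]
force: [-0.8, -1.0, -0.4]
width: 0.0569
```

```bash
python3 -c "
from h import *
f=grab_frame('wrist');np.save('w7.npy',f,allow_pickle=True);save('w7',f['img'])
go(.4127,-.2485,.10,1.316)"
```

```text
go [-192.8, -82.6, 50.6] [-0.0, -0.0, 5.4] rows 3.5 q [ 0.24  0.21 -0.44 -0.   -0.93 -1.97]
```

Call:
drive_tool:
  moves:
    - [-55,-24,0,0,0,5.4,-0.3]
    - [-110,-47,0,0,0,5.4,-0.3]
    - [-165,-70,10,0,0,5.4,-0.3]
    - [-193,-82.6,30,0,0,5.4,-0.3]
    - [-193,-82.6,50,0,0,5.4,-0.3]
    - [-193,-82.6,70,0,0,5.4,-0.3]
    - [-193,-82.6,70,0,0,5.4,-0.3]

```text
t: 21.3
eef_pos: [0.4119, -0.2486, 0.2381]
ee_rot: [-3.136, 0.0, 1.315]
force: [-0.0, -0.1, 0.2]
width: 0.0571
```

```bash
python3 -c "
from h import *
go(.4127,-.249,.0525,1.316)"
```

```text
go [-0.2, 1.0, 26.3] [-0.3, 0.0, -0.0] rows 0.4 q [-0.13  0.23 -0.62 -0.   -0.73 -1.69]
```

Call:
drive_tool:
  moves:
    - [0,1,15,0,0,0,-0.3]
    - [0,1,26,0,0,0,-0.3]
    - [0,1,26,0,0,0,0]
    - [0,1,26,0,0,0,0.8]
    - [0,1,26,0,0,0,0.8]
    - [0,1,26,0,0,0,0.8]
    - [0,1,26,0,0,0,0.8]

```text
t: 22.18
eef_pos: [0.4143, -0.2489, 0.2149]
ee_rot: [3.141, -0.0, 1.316]
force: [-0.4, 0.3, 2.1]
width: 0.0181
```

Call:
drive_tool:
  moves:
    - [0,0,-20,0,0,0,0.8]
    - [0,0,-60,0,0,0,0.8]
    - [0,0,-60,0,0,0,0.8]
    - [0,0,-60,0,0,0,0.8]

```text
t: 22.68
eef_pos: [0.4138, -0.2488, 0.2744]
ee_rot: [3.141, -0.0, 1.316]
force: [-0.4, -0.3, -0.3]
width: 0.0183
```

```bash
python3 -c "
from h import *
s=get_state();print(s['width'])
go(.529-.0079,.029+.0013,.085,1.41)"
```

```text
0.018268465244672426
go [297.2, 33.4, 30.3] [0.0, -0.0, -5.4] rows 4.8 q [-0.13  0.17 -0.58 -0.   -0.82 -1.69]
```

Call:
drive_tool:
  moves:
    - [60,6.7,-10,0,0,-5.4,0.8]
    - [120,13,-10,0,0,-5.4,0.8]
    - [180,20,-10,0,0,-5.4,0.8]
    - [240,27,-10,0,0,-5.4,0.8]
    - [297,33.4,0,0,0,-5.4,0.8]
    - [297,33.4,20,0,0,-5.4,0.8]
    - [297,33.4,30,0,0,-5.4,0.8]
    - [297,33.4,35,0,0,-5.4,0.8]
    - [297,33.4,35,0,0,-5.4,0.8]
    - [297,33.4,35,0,0,-5.4,0.8]

```text
t: 23.92
eef_pos: [0.5214, 0.0296, 0.2402]
ee_rot: [3.141, -0.0, 1.41]
force: [0.3, -0.5, -0.4]
width: 0.018
```

```bash
python3 -c "
from h import *
s=get_state();print(s['width'],s['eef_pos'][2]-.1593-.0456)
go(.5211,.0303,.026+.0456,1.41)"
```

```text
0.017980175713823328 0.035281319592475546
go [0.6, -0.4, 9.3] [0.0, -0.0, -0.0] rows 0.1 q [ 0.43  0.28 -0.53  0.   -0.76 -2.16]
```

Call:
drive_tool:
  moves:
    - [0.6,0,5,0,0,0,0.8]
    - [0.6,0,8,0,0,0,0.8]
    - [0.6,0,9.3,0,0,0,0.8]
    - [0.6,0,9.6,0,0,0,0.8]
    - [0.6,0,9.6,0,0,0,0.8]

```text
t: 24.55
eef_pos: [0.5215, 0.0307, 0.2306]
ee_rot: [3.141, 0.0, 1.411]
force: [-2.1, -0.8, 6.8]
width: 0.018
```

Call:
drive_tool:
  moves:
    - [-0.5,2,0,0,0,0,0.8]
    - [-0.5,4,0,0,0,0,0.8]
    - [-0.5,6,0.3,0,0,0,0.8]
    - [-0.5,8,0.5,0,0,0,0.8]
    - [-0.5,8,2,0,0,0,0.8]
    - [-0.5,8,4,0,0,0,0.8]
    - [-0.5,8,4,0,0,0,0.8]

```text
t: 25.42
eef_pos: [0.529, 0.0289, 0.2257]
ee_rot: [-3.141, 0.0, 1.41]
force: [0.1, -0.4, -0.6]
width: 0.0182
```

Call:
drive_tool:
  moves:
    - [0,0,3,0,0,0,0.8]
    - [0,0,6,0,0,0,0.8]
    - [0,0,9,0,0,0,0.8]
    - [0,0,9,0,0,0,0.8]

```text
t: 25.92
eef_pos: [0.5291, 0.0289, 0.2167]
ee_rot: [-3.141, 0.0, 1.41]
force: [-0.6, -0.2, -0.6]
width: 0.0183
```

Call:
drive_tool:
  moves:
    - [0,0,1.5,0,0,0,0.8]
    - [0,0,2.7,0,0,0,0.8]
    - [0,0,3,0,0,0,0.8]
    - [0,0,3,0,0,0,0.8]

```text
t: 26.42
eef_pos: [0.5293, 0.0289, 0.2148]
ee_rot: [3.141, -0.0, 1.411]
force: [-4.0, 1.3, 7.9]
width: 0.0183
```

Call:
drive_tool:
  moves:
    - [0,0,0,0,0,0,0]
    - [0,0,0,0,0,0,-0.3]
    - [0,0,0,0,0,0,-0.3]
    - [0,0,-50,0,0,0,-0.3]
    - [0,0,-100,0,0,0,-0.3]
    - [0,0,-130,0,0,0,-0.3]
    - [0,0,-130,0,0,0,-0.3]

```text
t: 27.3
eef_pos: [0.5298, 0.0291, 0.3467]
ee_rot: [3.137, -0.002, 1.411]
force: [0.8, -0.5, -0.6]
width: 0.057
```

```bash
python3 - <<'E'
from h import *
f=grab_frame('side');P=pts(f);z=P[...,2]
m=((z>.005)&(z<.05)&(np.hypot(P[...,0]-.385,P[...,1]-.34)<.12)).astype(np.uint8)
n,l,s,c=cv2.connectedComponentsWithStats(m)
for i in range(1,n):
    if s[i,4]>150:
        r=cv2.minAreaRect(P[l==i][:,:2].astype(np.float32));print(s[i],r)
        go(r[0][0],r[0][1],.20,2.92)
w=grab_frame('wrist');save('w8',w['img']);np.save('w8.npy',w,allow_pickle=True)
E
```

```text
[365 313  30  31 536] ((0.3840941786766052, 0.3380926251411438), (0.07308533042669296, 0.046444155275821686), 76.94442749023438)
go [282.0, -192.7, -14.4] [0.2, 0.0, -86.5] rows 8.1 q [ 0.42  0.17 -0.39 -0.   -1.01 -2.16]
```

View pics/w8.png

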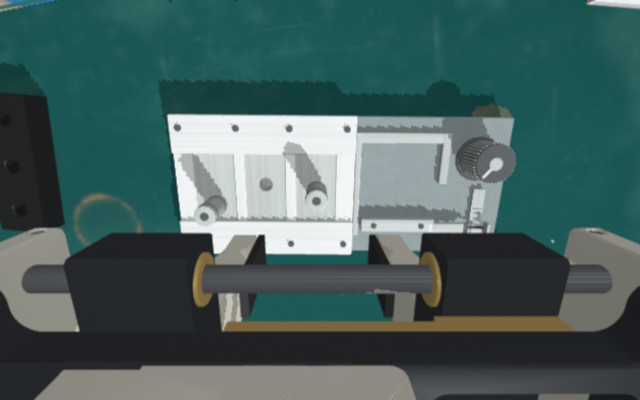

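Both pins stand seated at (205,215) and (316,200), the middle bar's hole is empty, the rack is empty, and the pointer sits on the clip line (475,228). Carrier next.

```bash
python3 - <<'E'
from h import *
f=np.load('w8.npy',allow_pickle=True).item()
im=f['img'][110:250,345:525];save('w8z',im,4.4)
E
```

```text
(no output)
```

View pics/w8z.png

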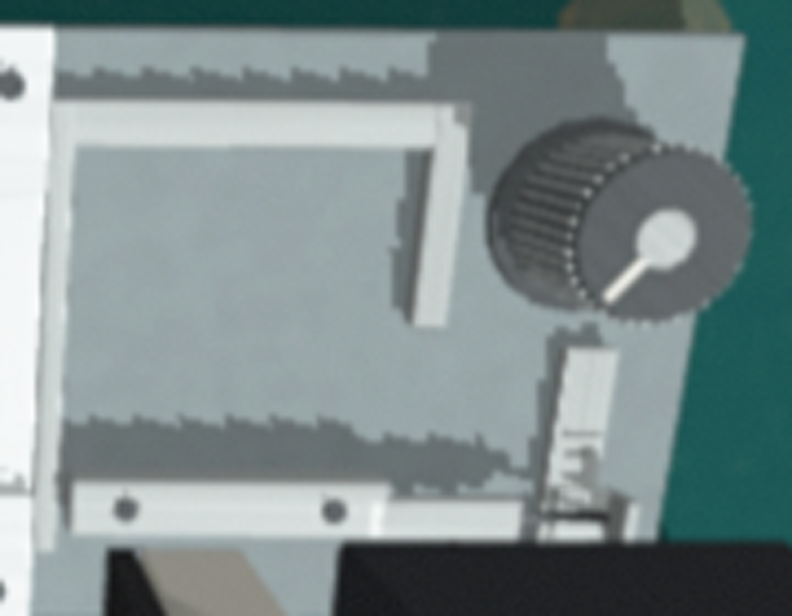

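Call:
drive_tool:
  moves:
    - [47,-32,10,0,0,-10,-0.3]
    - [94,-64,10,0,0,-20,-0.3]
    - [141,-96,10,0,0,-30,-0.3]
    - [188,-128,10,0,0,-40,-0.3]
    - [235,-160,10,0,0,-50,-0.3]
    - [282,-193,10,0,0,-60,-0.3]
    - [282,-193,10,0,0,-70,-0.3]
    - [282,-193,10,0,0,-80,-0.3]
    - [282,-193,10,0,0,-86.5,-0.3]
    - [282,-193,10,0,0,-86.5,-0.3]
    - [282,-193,10,0,0,-86.5,-0.3]

```text
t: 28.78
eef_pos: [0.3836, 0.338, 0.3333]
ee_rot: [-3.14, -0.0, 2.918]
force: [-0.8, 0.3, 0.5]
width: 0.0567
```

```bash
python3 - <<'E'
from h import *
f=grab_frame('wrist');save('w9',f['img']);np.save('w9.npy',f,allow_pickle=True)
print(get_state()['eef_pos'],get_state()['q'].round(2))
P=pts(f);z=P[...,2];d=np.hypot(P[...,0]-.385,P[...,1]-.34)<.07
for lo,hi in((.006,.05),(.024,.04)):
  m=((z>lo)&(z<hi)&d).astype(np.uint8)
  n,l,s,c=cv2.connectedComponentsWithStats(m)
  for i in range(1,n):
    if s[i,4]>60: print(lo,s[i],cv2.minAreaRect(P[l==i][:,:2].astype(np.float32)))
E
```

```text
[0.38366914 0.33798012 0.33345318] [ 1.11  0.15 -0.44 -0.   -0.98 -1.33]
0.006 [ 292  159   47   62 2439] ((0.3841254711151123, 0.3398113548755646), (0.0640239343047142, 0.04601567983627319), 77.18565368652344)
0.024 [310 176  11  38 385] ((0.38408762216567993, 0.3399088382720947), (0.03592764213681221, 0.009570596739649773), 76.87349700927734)
```

View pics/w9.png

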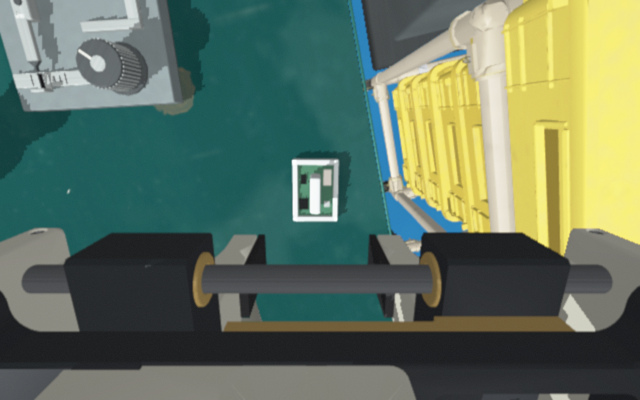

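```bash
python3 - <<'E'
from h import *
f=np.load('w8.npy',allow_pickle=True).item()
g=lambda u,v,z: ray(f,345+(u+.5)/4.4-.5,110+(v+.5)/4.4-.5,z)[:2]
yw=-.161;ex=np.array([np.cos(yw),np.sin(yw)]);ey=np.array([-ex[1],ex[0]]);O=np.array([.530,.0565])
for n,u,v,z in(('Rin',436,150,.026),('Rin',414,322,.026),('Rout',468,120,.026),('Lin26',68,160,.026),('Lin20',76,160,.02),('Lin20',68,470,.02),('front26',100,147,.026),('front26',400,150,.026),('stop',90,481,.031),('stop',370,484,.031),('stopend',388,510,.031),('stopend',72,510,.031),('cov',54,40,.03),('corner',744,38,.02),('knob',665,238,.053),('corn2',0,0,.03),('tip',530,515,.029)):
  p=g(u,v,z);print(n,p.round(4),((p-O)@ex*1e3).round(1),((p-O)@ey*1e3).round(1))
go(.3842,.3399,.032,2.915)
E
```

```text
Rin [0.5031 0.1581] -42.8 96.0
Rin [0.5409 0.1514] -4.5 95.4
Rout [0.4978 0.1653] -49.3 102.2
Lin26 [0.4925 0.0786] -40.6 15.8
Lin20 [0.4935 0.0811] -40.0 18.4
Lin20 [0.5656 0.0705] 32.9 19.5
front26 [0.4908 0.0858] -43.4 22.7
front26 [0.5019 0.1504] -42.8 88.2
stop [0.5651 0.0741] 31.8 23.0
stop [0.5761 0.1376] 32.5 87.4
stopend [0.5831 0.1413] 38.8 92.2
stopend [0.5714 0.0692] 38.9 19.2
cov [0.4667 0.0783] -66.0 11.3
corner [0.4906 0.2279] -66.4 162.8
knob [0.5239 0.1925] -27.8 133.3
corn2 [0.4568 0.0681] -74.1 -0.3
tip [0.5905 0.1745] 40.8 126.2
go [-0.1, 2.1, 142.2] [-0.1, -0.0, 0.2] rows 2.3 q [ 1.11  0.15 -0.44 -0.   -0.98 -1.33]
```

Call:
drive_tool:
  moves:
    - [0,2,60,0,0,0,-0.3]
    - [0,2,115,0,0,0,-0.1]
    - [0,2,137,0,0,0,0.2]
    - [0,2,142,0,0,0,0.2]
    - [0,2,142,0,0,0,0.2]
    - [0,2,142,0,0,0,0.95]
    - [0,2,142,0,0,0,0.95]
    - [0,2,142,0,0,0,0.95]
    - [0,2,142,0,0,0,0.95]
    - [0,2,142,0,0,0,0.95]
  grip_force: 30

```text
t: 30.08
eef_pos: [0.3843, 0.3403, 0.1927]
ee_rot: [3.141, 0.0, 2.92]
force: [-1.2, -0.4, 6.7]
width: 0.0097
```

Call:
drive_tool:
  moves:
    - [0,0,-20,0,0,0,0.95]
    - [0,0,-60,0,0,0,0.95]
    - [0,0,-90,0,0,0,0.95]
    - [0,0,-90,0,0,0,0.95]
    - [0,0,-90,0,0,0,0.95]

```text
t: 30.7
eef_pos: [0.3838, 0.3397, 0.2814]
ee_rot: [-3.141, -0.001, 2.92]
force: [0.2, 0.1, -2.3]
width: 0.0098
```

```bash
python3 - <<'E'
from h import *
s=get_state();print(s['width'],s['force'])
go(.5338,.1137,.10,2.98)
E
```

```text
0.009762321556455445 [ 0.17798686  0.14033969 -2.27302924]
go [-196.0, -187.4, 22.1] [-0.0, -0.0, -3.5] rows 4.4 q [ 1.11  0.21 -0.51 -0.   -0.85 -1.33]
```

Call:
drive_tool:
  moves:
    - [-45,-43,0,0,0,-3.5,0.95]
    - [-90,-86,0,0,0,-3.5,0.95]
    - [-135,-129,0,0,0,-3.5,0.95]
    - [-180,-172,0,0,0,-3.5,0.95]
    - [-196,-187.4,0,0,0,-3.5,0.95]
    - [-196,-187.4,10,0,0,-3.5,0.95]
    - [-196,-187.4,30,0,0,-3.5,0.95]
    - [-196,-187.4,45,0,0,-3.5,0.95]
    - [-196,-187.4,45,0,0,-3.5,0.95]
    - [-196,-187.4,45,0,0,-3.5,0.95]

```text
t: 31.95
eef_pos: [0.5342, 0.1147, 0.2372]
ee_rot: [-3.141, 0.0, 2.982]
force: [-0.1, 0.2, -0.4]
width: 0.0097
```

```bash
python3 - <<'E'
from h import *
s=get_state();print(s['width'],s['force'])
f=grab_frame('wrist');save('w10',f['img'])
go(.5338,.1137,.0534,2.98)
E
```

```text
0.009686914701575008 [-0.10479054  0.23991202 -0.38768212]
go [0.4, -1.1, 24.8] [0.0, 0.0, 0.1] rows 0.4 q [ 0.57  0.32 -0.48  0.   -0.77 -0.73]
```

View pics/w10.png

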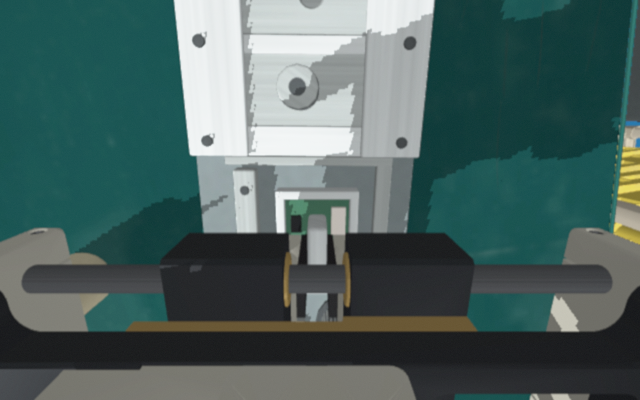

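The carrier is held at (318,215), in line between the stop (245) and the front ledge (375).

Call:
drive_tool:
  moves:
    - [0,-1,12,0,0,0,0.95]
    - [0,-1,20,0,0,0,0.95]
    - [0,-1,23.5,0,0,0,0.95]
    - [0,-1,25,0,0,0,0.95]
    - [0,-1,25,0,0,0,0.95]

```text
t: 32.62
eef_pos: [0.5337, 0.113, 0.2126]
ee_rot: [-3.141, -0.001, 2.981]
force: [-5.7, -0.9, 9.2]
width: 0.0097
```

Call:
drive_tool:
  moves:
    - [0,0,-0.5,0,0,0,0.6]
    - [0,0,-0.5,0,0,0,0.35]
    - [0,0,-0.5,0,0,0,0.35]
    - [0,0,-0.5,0,0,0,0.35]
    - [0,0,-30,0,0,0,0.35]
    - [0,0,-80,0,0,0,0.35]
    - [0,-40,-130,0,0,0,0.35]
    - [0,-95,-130,0,0,0,0.35]
    - [0,-95,-130,0,0,0,0.35]
    - [0,-95,-130,0,0,0,0.35]
    - [0,-95,-130,0,0,0,0.35]

```text
t: 34.0
eef_pos: [0.5191, 0.0201, 0.3416]
ee_rot: [-3.141, -0.0, 2.982]
force: [-0.3, 0.7, 0.1]
width: 0.0286
```

```bash
python3 - <<'E'
from h import *
s=get_state();print(s['width'],s['eef_pos'])
f=grab_frame('wrist');np.save('w11.npy',f,allow_pickle=True);save('w11',f['img'],1.25)
P=pts(f);z=P[...,2]
d=np.hypot(P[...,0]-.534,P[...,1]-.114)<.05
m=((z>.045)&(z<.056)&d).astype(np.uint8);n,l,st,c=cv2.connectedComponentsWithStats(m)
for i in range(1,n):
  if st[i,4]>60: print(st[i],P[l==i].mean(0),cv2.minAreaRect(P[l==i][:,:2].astype(np.float32)))
for h in((.5256,-.0716),(.529,.029)):
  q=P[(np.hypot(P[...,0]-h[0],P[...,1]-h[1])<.012)&(z>.045)];print(len(q),np.percentile(q[:,2],50) if len(q) else 0)
E
```

```text
0.02863119548150884 [0.51907099 0.02009885 0.3416478 ]
[312 293  10   9  88] [0.53434706 0.12396925 0.0498475 ] ((0.5343518853187561, 0.12381166219711304), (0.010675790719687939, 0.009123017080128193), 80.69966125488281)
553 0.066154483199036
832 0.06667040377510897
```

View pics/w11.png

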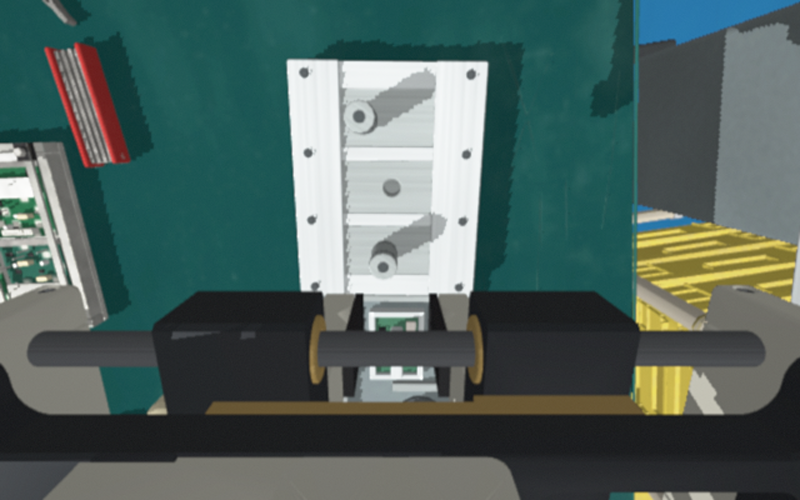

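Pin tops read 66 mm (seated), handle top 50 mm (on the floor). One last look from the knob side.

Call:
drive_tool:
  moves:
    - [0,60,0,0,0,0,0.35]
    - [0,120,0,0,0,0,0.35]
    - [0,160,0,0,0,0,0.35]
    - [0,160,0,0,0,0,0.35]
    - [0,160,0,0,0,0,0.35]
    - [0,160,0,0,0,0,0.35]

```text
t: 34.8
eef_pos: [0.5442, 0.1768, 0.3419]
ee_rot: [-3.141, -0.0, 2.981]
force: [-0.3, 0.2, -0.3]
width: 0.0285
```

```bash
python3 - <<'E'
from h import *
s=get_state();print(s['eef_pos'],s['force'])
f=grab_frame('wrist');np.save('w12.npy',f,allow_pickle=True)
e=grab_frame('wrist')
u,v=proj(f,[.545,.13,.03]).astype(int);print(u,v)
save('w12',f['img'][max(0,v-80):v+110,u-130:u+130],3)
E
```

```text
[0.54421041 0.1768376  0.34185575] [-0.3163124   0.15063587 -0.32167965]
306 143
```

View pics/w12.png

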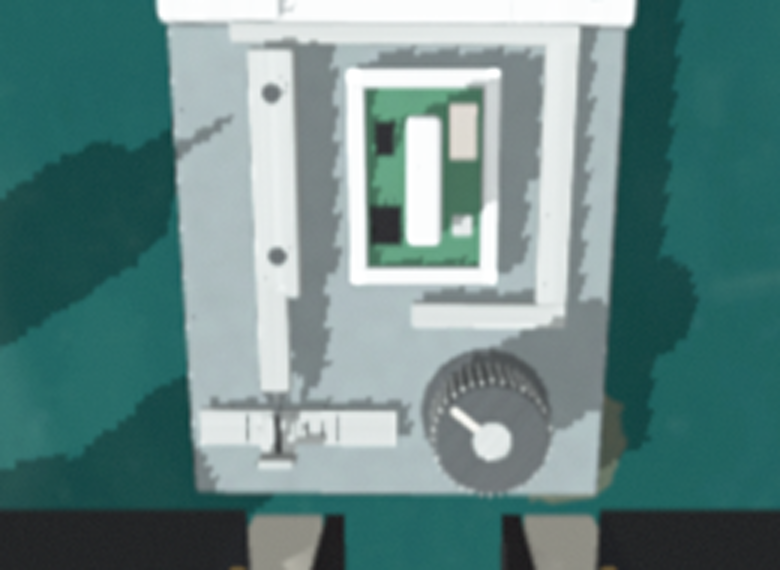

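The carrier lies flat in the pocket at (423,175), clear of all ledges. The pointer tip (277,400) lines up with the clip's black line (278,430).

```bash
python3 -c "
from station import *
print(job_done())"
```

```text
the job is handed in; nothing more can be done
None
```

The fixture is changed over for the next board, and I handed the job in at about 35 s on the robot's clock.

- **Knob:** I turned it about 185.5° clockwise, in two grips. The last pictures put the pointer within about 0.3 mm of the black line. Views from opposite sides differed by a few tenths of a millimetre, so I set the knob to their average.
- **Pins:** The rack held two. I slid one along the -y bar and the other along the +y bar until each dropped into its hole, then pushed them to the shoulder. Both tops measured about 66 mm, which is the seated height. The middle bar is empty.
- **Carrier:** It lies flat in the pocket in front of the stop, clear of all the ledges. The top of its handle measured 50 mm, as expected on the pocket floor.
- **Bystanders:** The robot did not touch the bottle or the hex key set, but I did not re-measure where they stand.

I never saw the carrier knocked aside or the grip slacken, and no check failed.

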